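Index the red-capped tube to the reader, click by click, and hold it

ROBOT

A 7-joint arm with a two-finger parallel gripper is mounted at the origin on a cart in front of the work surface, level with it; the furniture and walls round the work are solid. World frame = base frame: x ahead of the robot, y to its left, z up, the work surface at z = 0. Lengths are in m, angles in rad, forces in N, time in s.
With the tool pointing down it reaches from about 0.4 to 0.9 m from the base axis. Payload 5.5 kg.
Tool frame: the origin (TCP) lies at the very end of the fingers, on their centre line; the grasp point (between the pads) lies 19 mm behind it (robot.grasp_offset is the distance from the TCP to the grasp point, in m); z points along the fingers, y is the line along which they close (so a half turn about z gives the same grasp; the last joint's range is limited). The gripper opens to 92 mm and grips with 3 to 60 N. Pads are 19 mm wide; open, the fingers measure 130 mm over their backs; the gripper's body (75 mm by 190 mm) begins 47 mm behind the grasp point.
Start: joints at [-1.013, 0.501, -0.427, 1.55, 0.221, 1.138, -0.21], TCP at [0.189, 0.622, 0.227] pointing down, gripper open.
Joint ranges: [-2.88, 2.88], [-0.31, 2.03], [-1.54, 1.56], [0.2, 2.42], [-1.41, 4.55], [0.19, 2.02], [-2.57, 2.57]. Speed limits (rad/s): [2.57, 2.57, 3.14, 3.14, 3.14, 3.14, 3.14].

INTERFACE

Orientations are given as a unit quaternion [w, x, y, z].
In Python, from cell import robot, vision, job gives the robot as it stands.
- The arm moves only by the tool arm_command, never from a script. Its argument "motion" is a list of rows, each an object of numbers: "rx", "ry", "rz": the turn, a rotation vector about the tool's x, y, z each as a share of 45 degrees, from -1 to 1; "tx", "ty", "tz": the shift along the tool's x, y, z each as a share of 0.5 m, from -1 to 1; "grip": the gripper's target within -1 to 1 (shut at 1, half-way at 0, fully open at -1). A call has 1 to 10 rows; each row is the pose to reach, as a shift and turn from the pose commanded when the call began, along the tool's axes at that moment; what a row does not reach only later rows make up. A row lasts 1/10 s, in which the tool goes at most 50 mm and 8.59 degrees, less where a joint would pass 70% of its speed; a pose out of reach is approached as far as the arm can. A call with a number of a shift or a turn outside -1 to 1 is refused whole. A call with a gripper value outside its range is refused whole. The fingers move at their own pace and stop on an object; "force" is the grip in N (left out, the last holds). Time passes only in rows, so rows that repeat a pose let the fingers close. It gives the time, the measured TCP pose, the force, the opening and the grip force at its end, in the units of the state.
- robot.read_state(): the state, without advancing time (a new reading comes with each control period).
- vision.capture(name): name is "side" or "top"; returns the picture (420x560x3 uint8, red, green, blue); there is no depth.
- vision.camera_model(name): a dict with "intrinsics" (3x3 intrinsics, pixels), "R" (3x3) and "t" (3): a world point X has camera coordinates R X + t. Camera axes: x right, y down, z forward; pixel columns grow to the right and rows downward; lengths in m; the calibration is good to about 2 mm. A picture is of the moment at which its call begins. camera_model takes no time and is no camera call.
- job.job_done(): hands the job in; it is judged then, once.
The state is a dict: "clock": time; "qpos": joint angles; "dq": joint speeds; "effort": joint torques, N m; "tcp_pos": TCP position; "ee_rot": TCP orientation; "contact_force": force on the tool from outside, world axes, zero at the start; "moment": the same for the moment, N m; "gripper_width": finger opening in m; "grasp_force": force on a finger pad.
Only numpy, scipy, OpenCV 4.12 (cv2) and the standard library are available. Lean on these libraries where they do the work, as an engineer would, in place of code of your own. Each camera call takes 0.05 s, during which the arm holds its last target. There are 200 camera calls.

TASK

Bring the red-capped tube to the reader of the tube carousel: count how many wells it stands away from the reader, take the lever's black post and swing it counterclockwise (seen from above) by just as many clicks, feeling each one, without carrying the tube past the reader. A spring drives the carousel home when it is let go, so finish while holding the post still at that click, the red tube in front of the reader. Leave all tubes seated in their wells and the cup and vials around it where they are.

Things in the scene. Friction and masses are not known exactly. Their poses are not given: they have to be found in the camera images.
- indexer: hand-operated tube indexer fixed to the bench: grey round foot 236 mm across, 12 mm high, under a toothed steel carousel 208 mm across (top at 26 mm). Origin: on the carousel's vertical axis at bench height, z up. Angles below are seen from above, counterclockwise about this axis from the indexer's own +x. A brass spring pawl with a roller at 270 deg clicks over the teeth
- carousel: turning part of the indexer, same origin, axes along the indexer's at home: disc, hub, lever arm with post, and six blue square wells (85 mm from the axis, 26.7 mm apart, rims 66 mm high), at 40, 22, 4, -14, -32 and -50 deg at home. Each click (18 deg) counterclockwise brings the next well to the reader. A spring swings it back home if let go; stop at 6.2 clicks
- reader_top (a point): middle of the green bar on top of the reader, 105 mm above the bench: white head 30 mm wide on a steel stem on the foot at 40 deg, 119 mm from the axis, outside the wells and facing inward
- post_grip (a point): on the axis of the black round grip post (grip_post: 16 mm across, upright from 34 to 98 mm above the bench, on the end of the steel lever arm), 76 mm above the bench, where it is taken. It moves on a circle of radius 115 mm about the axis, from 130 deg at home, 36 mm of arc a click. Push along it: 6 to 9 N, some 3 N more up each tooth, then 3 N less down it, then even again: one click
- read_mark (a point): point in front of the reader, 85 mm from the axis, 27.5 mm above the bench (height of the wells' floor): where the underside of the red tube must come. Its x, y and z axes are those of the indexer
- red_tube: capped sample tube with a red cap, 13 mm across (cap 15 mm), 82 mm tall, standing in a well of the carousel; origin: centre of its underside, z up. Its centre is 85 mm from the carousel's axis; it starts in one of the four wells 2 to 5 clicks from the reader
- purple_tube_a: capped sample tube with a purple cap, 13 mm across (cap 15 mm), 82 mm tall, standing in a well of the carousel; origin: centre of its underside, z up. Its centre is 85 mm from the carousel's axis
- purple_tube_b: capped sample tube with a purple cap, 13 mm across (cap 15 mm), 82 mm tall, standing in a well of the carousel; origin: centre of its underside, z up. Its centre is 85 mm from the carousel's axis
- purple_tube_c: capped sample tube with a purple cap, 13 mm across (cap 15 mm), 82 mm tall, standing in a well of the carousel; origin: centre of its underside, z up. Its centre is 85 mm from the carousel's axis
- yellow_tube: capped sample tube with a yellow cap, 13 mm across (cap 15 mm), 82 mm tall, standing in a well of the carousel; origin: centre of its underside, z up. Its centre is 85 mm from the carousel's axis
- blue_tube: capped sample tube with a blue cap, 13 mm across (cap 15 mm), 82 mm tall, standing in a well of the carousel; origin: centre of its underside, z up. Its centre is 85 mm from the carousel's axis
- yellow_cup: specimen cup with a yellow lid, 60 mm across, 64 mm tall, stands loose near the indexer; origin: centre of its underside
- blue_vial: reagent vial with a blue cap, 31 mm across, 60 mm tall, stands loose near the indexer; origin: centre of its underside
- white_vial: reagent vial with a white cap, 31 mm across, 58 mm tall, stands loose near the indexer; origin: centre of its underside

How it is judged:
On the way:
1. the fingers swing the lever off its home stop (distance of post_grip from where it was at the start of the episode above 0.02 m and contact force between the fingers and grip_post above 0.8 N), for 0.05 s.
At the end, for the whole second after the job is handed in: the underside of the red tube is within 8 mm of the reading mark (horizontally) and at rest, the fingers press on the lever's post with at least 0.8 N and hold it still (under 10 mm/s), and all six tubes stand in their wells (undersides below 36 mm above the bench, tilt under 0.25 rad) (horizontal distance between red_tube and read_mark below 0.008 m and contact force between the fingers and grip_post above 0.8 N and linear speed of red_tube below 0.01 m/s and z of each of purple_tube_a, purple_tube_b, red_tube, purple_tube_c, yellow_tube, blue_tube in the frame of indexer below 0.036 m and angle between each of purple_tube_a, purple_tube_b, red_tube, purple_tube_c, yellow_tube, blue_tube's own z axis and vertical below 0.25 rad); the arm keeps its last pose, push and grip.
It fails at once if the red tube is carried past the reader by half a click or more (x of red_tube in the frame of indexer below 0.0552031 m and y of red_tube in the frame of indexer above 0 m).
It fails at once if a tube comes out of its well (z of any of purple_tube_a, purple_tube_b, red_tube, purple_tube_c, yellow_tube, blue_tube in the frame of indexer above 0.05 m).
It fails at once if the cup or a vial is pushed more than 20 mm or tipped (distance of any of yellow_cup, blue_vial, white_vial from where it was at the start of the episode above 0.02 m or angle between any of yellow_cup, blue_vial, white_vial's own z axis and vertical above 0.4 rad).
It also fails if it takes over 64 s, if anything falls off the work surface, if the arm or the gripper's body presses on something with over 40 N, if the wrist force passes 120 N, or if a joint passes its speed limit or range.

## Working session

There is one attempt and no reset: what is moved stays moved. The work goes in short steps, Python scripts to look and compute and a tool call to move; the robot and the scene stay as the last step left them, time stands still between calls to the robot, and variables do not carry over. Pictures are saved under pics/ and viewed, at most 10 in all, crops included, and the job is handed in when it is done.

Besides the shell and the picture viewer there is one more tool, called after "Emit:" as a command line: name --argument value ..., lists and objects as JSON in quotes. arm_command: Moves the arm, as the interface text tells. Its arguments: {"type":"object","properties":{"motion":{"type":"array"},"force":{"type":"number"}},"required":["motion"]}

```bash
mkdir -p pics; ls
python3 - <<'E'
from cell import robot, vision, job
import cv2
for n in("top","side"):
    cv2.imwrite(f"pics/{n}0.png",vision.capture(n)[:,:,::-1])
    m=vision.camera_model(n);print(n,m["intrinsics"],m["R"],m["t"])
s=robot.read_state();print(s)
E
```

```text
pics
top [[528.26691454   0.         269.96787492]
 [  0.         528.26691454 209.33781226]
 [  0.           0.           1.        ]] [[ 2.99038810e-02 -9.99552287e-01  9.91204830e-04]
 [-9.78534508e-01 -2.94773470e-02 -2.03963973e-01]
 [ 2.03901874e-01  5.12938626e-03 -9.78977893e-01]] [0.25559556 0.56480066 1.22444649]
side [[515.23550893   0.         277.01452521]
 [  0.         515.23550893 214.18183066]
 [  0.           0.           1.        ]] [[ 0.74709382 -0.66443391  0.01945261]
 [-0.41328809 -0.48722623 -0.76928769]
 [ 0.52061865  0.56669055 -0.63860633]] [-0.24247692  0.4453975   0.5078309 ]
{'clock': 0.1, 'qpos': array([-1.01281283,  0.50175803, -0.42681716,  1.55133597,  0.22078037,
        1.13830113, -0.21029068]), 'dq': array([-1.16880105e-03, -6.93285581e-04,  2.21795014e-04, -2.21808006e-03,
        4.73275056e-05, -1.24687440e-03, -8.04424488e-05]), 'effort': array([-1.07962842e-02, -5.67866707e+01, -5.83803758e+00, -2.79915118e+01,
       -6.89124665e-02,  2.39810144e-02,  3.14465092e-05]), 'tcp_pos': array([0.18868857, 0.62135194, 0.2257844 ]), 'ee_rot': array([-1.70563184e-04,  1.46830915e-01,  9.89161217e-01, -8.59785236e-04]), 'contact_force': array([ 1.19436394, -0.78174667, -0.37263529]), 'moment': array([-0.01764147,  0.00514905,  0.00837277]), 'grasp_force': 0.0, 'gripper_width': 0.09159917527318863}
```

View pics/top0.png

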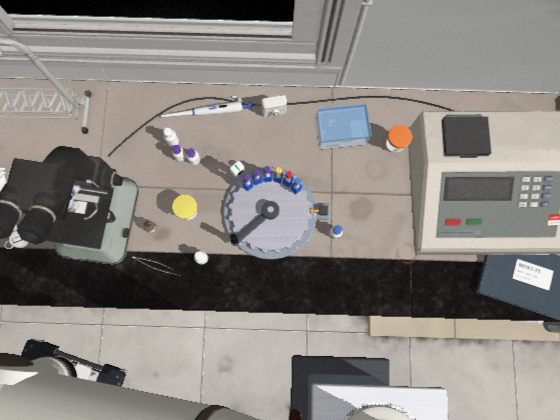

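View pics/side0.png

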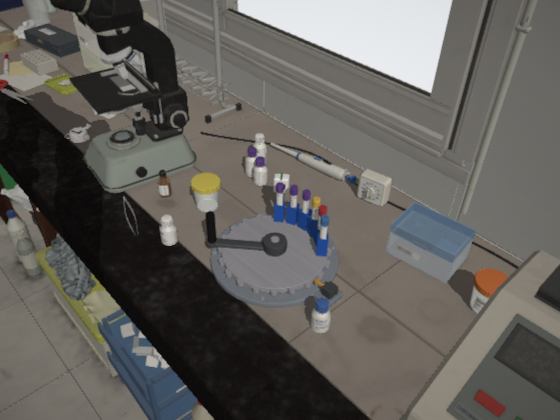

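The top view shows the carousel hub at about (270,210), the post at (235,239) and the reader at (237,169). The tubes run right from the reader, with red near (289,175). I'll zoom in to count them.

Run:
```python
import cv2,numpy as np
a=cv2.imread("pics/top0.png")[150:270,190:350];b=cv2.imread("pics/side0.png")[160:310,190:350]
a=cv2.resize(a,None,fx=4.5,fy=4.5,interpolation=2)[:,:]
cv2.imwrite("pics/ct.png",a)
cv2.imwrite("pics/cs.png",cv2.resize(b,None,fx=4,fy=4,interpolation=2)[:600])
```

```text
(no output)
```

View pics/ct.png

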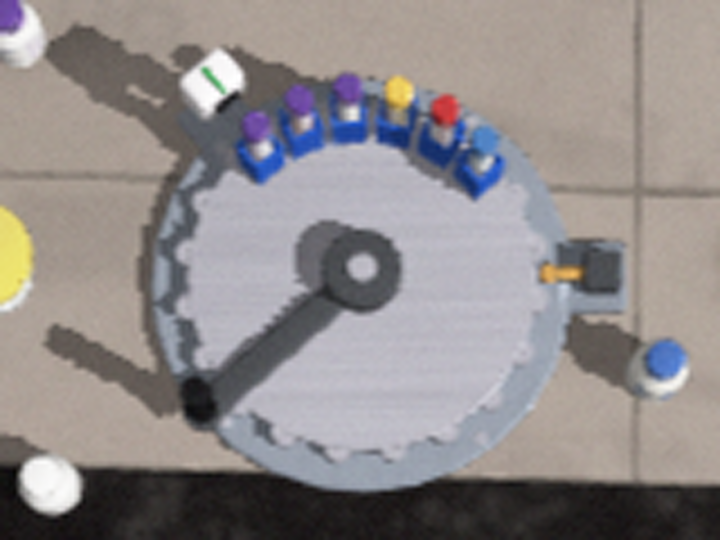

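View pics/cs.png

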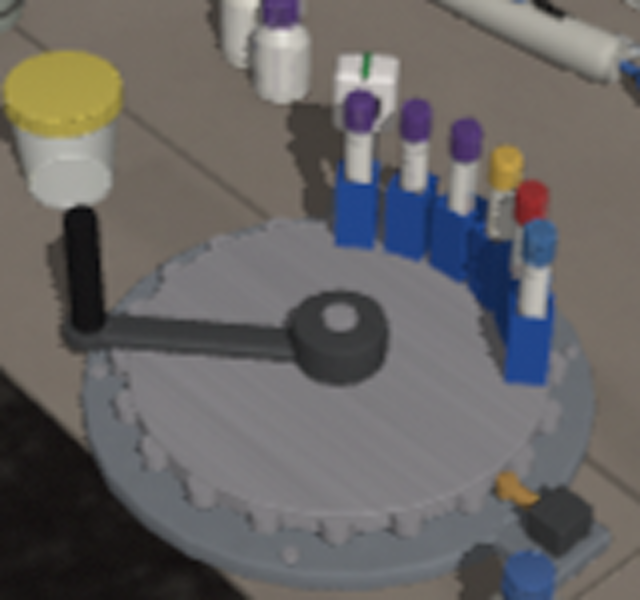

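Counting from the reader, the order is purple (at the reader), purple, purple, yellow, red, blue, so red is 4 clicks away. Next I'll fit the indexer pose from these pixels.

```bash
cat > h.py <<'E'
import numpy as np
from cell import robot, vision, job
from scipy.optimize import least_squares
from scipy.spatial.transform import Rotation as R
M={n:vision.camera_model(n) for n in("top","side")}
def proj(n,X):
    m=M[n];c=np.asarray(X)@np.array(m["R"]).T+m["t"];p=c@np.array(m["intrinsics"]).T
    return p[...,:2]/p[...,2:]
def ray(n,px,z):
    m=M[n];d=np.array(m["R"]).T@np.linalg.inv(m["intrinsics"])@[*px,1];C=-np.array(m["R"]).T@m["t"]
    return C+d*(z-C[2])/d[2]
def ring(p,r,a,z):
    a=np.radians(a)+p[2];return np.stack([p[0]+r*np.cos(a),p[1]+r*np.sin(a),z+0*a],-1)
E
python3 - <<'E'
from h import *
r=np.array([85]*6+[115,119])/1e3;a=np.array([40,22,4,-14,-32,-50,130,40.]);z=np.array([109]*6+[98,105])/1e3
T=np.array([(257,120),(299,95),(347,82),(400,88),(446,105),(485,136),(196,385),(214,80)])/4.5+[190,150]
S=np.array([(361,97),(417,106),(466,124),(507,154),(532,188),(540,228),(82,212),(367,66)])/4+[190,160]
f=lambda p:np.r_[(proj("top",ring(p,r,a,z))-T).ravel(),(proj("side",ring(p,r,a,z))-S).ravel()]
c=ray("top",(270,209),.05)
s=min((least_squares(f,[c[0],c[1],y]) for y in np.arange(-3,3,1)),key=lambda s:s.cost)
print(s.x,np.degrees(s.x[2]));print(s.fun.reshape(-1,2).round(1).tolist())
np.save("pose.npy",s.x)
for k in range(5): print(k,ring(s.x,.115,np.array(130+18.*k),.076).round(4),"tangent deg",np.degrees(s.x[2])+220+18*k)
for n,p,zz in(("white",(201,257),.04),("cup",(185,206),.064),("bluev",(337,231),.05)):print(n,ray("top",p,zz).round(3))
st=robot.read_state();print(st["tcp_pos"],R.from_quat(st["ee_rot"][[1,2,3,0]]).as_matrix().round(3))
E
```

```text
[0.55983796 0.27090221 0.0505231 ] 2.894760391506388
[[-0.2, 0.5], [0.1, 0.3], [0.3, 0.5], [-0.2, -0.1], [-0.0, 0.2], [0.0, 0.3], [-0.1, 0.9], [0.1, -0.6], [0.0, -0.4], [0.1, -0.2], [0.4, 0.2], [0.2, -0.2], [0.4, 0.1], [0.4, -0.1], [-0.5, 0.0], [0.1, -1.5]]
0 [0.4816 0.3552 0.076 ] tangent deg 222.8947603915064
1 [0.4594 0.3268 0.076 ] tangent deg 240.8947603915064
2 [0.447  0.2931 0.076 ] tangent deg 258.8947603915064
3 [0.4457 0.2571 0.076 ] tangent deg 276.8947603915064
4 [0.4555 0.2225 0.076 ] tangent deg 294.8947603915064
white [0.438 0.436 0.04 ]
cup [0.558 0.478 0.064]
bluev [0.51  0.109 0.05 ]
[0.18868857 0.62135194 0.2257844 ] [[-0.957  0.29  -0.001]
 [ 0.29   0.957 -0.002]
 [ 0.    -0.002 -1.   ]]
```

Emit:
arm_command --motion '[{"tx": -0.715, "ty": -0.339, "tz": 0.08, "rz": 0.671, "grip": -1}, {"tx": -0.715, "ty": -0.339, "tz": 0.08, "rz": 0.671, "grip": -1}, {"tx": -0.715, "ty": -0.339, "tz": 0.08, "rz": 0.671, "grip": -1}, {"tx": -0.715, "ty": -0.339, "tz": 0.08, "rz": 0.671, "grip": -1}, {"tx": -0.715, "ty": -0.339, "tz": 0.08, "rz": 0.671, "grip": -1}, {"tx": -0.715, "ty": -0.339, "tz": 0.08, "rz": 0.671, "grip": -1}, {"tx": -0.715, "ty": -0.339, "tz": 0.08, "rz": 0.671, "grip": -1}, {"tx": -0.715, "ty": -0.339, "tz": 0.08, "rz": 0.671, "grip": -1}, {"tx": -0.715, "ty": -0.339, "tz": 0.08, "rz": 0.671, "grip": -1}, {"tx": -0.715, "ty": -0.339, "tz": 0.08, "rz": 0.671, "grip": -1}]'

```text
invalid input
```

Emit:
arm_command --motion '[{"rx": 0, "ry": 0, "rz": 0.671, "tx": -0.715, "ty": -0.339, "tz": 0.08, "grip": -1}, {"rx": 0, "ry": 0, "rz": 0.671, "tx": -0.715, "ty": -0.339, "tz": 0.08, "grip": -1}, {"rx": 0, "ry": 0, "rz": 0.671, "tx": -0.715, "ty": -0.339, "tz": 0.08, "grip": -1}, {"rx": 0, "ry": 0, "rz": 0.671, "tx": -0.715, "ty": -0.339, "tz": 0.08, "grip": -1}, {"rx": 0, "ry": 0, "rz": 0.671, "tx": -0.715, "ty": -0.339, "tz": 0.08, "grip": -1}, {"rx": 0, "ry": 0, "rz": 0.671, "tx": -0.715, "ty": -0.339, "tz": 0.08, "grip": -1}, {"rx": 0, "ry": 0, "rz": 0.671, "tx": -0.715, "ty": -0.339, "tz": 0.08, "grip": -1}, {"rx": 0, "ry": 0, "rz": 0.671, "tx": -0.715, "ty": -0.339, "tz": 0.08, "grip": -1}, {"rx": 0, "ry": 0, "rz": 0.671, "tx": -0.715, "ty": -0.339, "tz": 0.08, "grip": -1}, {"rx": 0, "ry": 0, "rz": 0.671, "tx": -0.715, "ty": -0.339, "tz": 0.08, "grip": -1}]'

```text
clock: 1.1
tcp_pos: [0.4826, 0.354, 0.186]
ee_rot: [-0.0, 0.401, 0.916, -0.001]
contact_force: [-0.0, 0.9, 0.1]
gripper_width: 0.0915
grasp_force: 0.0
```

Emit:
arm_command --motion '[{"rx": 0, "ry": 0, "rz": 0, "tx": 0, "ty": 0, "tz": 0.1, "grip": -1}, {"rx": 0, "ry": 0, "rz": 0, "tx": 0, "ty": 0, "tz": 0.16, "grip": -1}, {"rx": 0, "ry": 0, "rz": 0, "tx": 0, "ty": 0, "tz": 0.21, "grip": -1}, {"rx": 0, "ry": 0, "rz": 0, "tx": 0, "ty": 0, "tz": 0.24, "grip": -1}, {"rx": 0, "ry": 0, "rz": 0, "tx": 0, "ty": 0, "tz": 0.258, "grip": -1}, {"rx": 0, "ry": 0, "rz": 0, "tx": 0, "ty": 0, "tz": 0.258, "grip": -1}]'

```text
clock: 1.7
tcp_pos: [0.4806, 0.3565, 0.057]
ee_rot: [-0.001, 0.399, 0.917, -0.0]
contact_force: [0.0, 0.3, 0.1]
gripper_width: 0.0919
grasp_force: 0.0
```

Run:
```python
from h import *
import cv2
a=vision.capture("top")[150:290,190:350,::-1];b=vision.capture("side")[150:290,180:340,::-1]
cv2.imwrite("pics/c2.png",cv2.resize(np.hstack([a,b]),None,fx=2.5,fy=2.5))
```

```text
(no output)
```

View pics/c2.png

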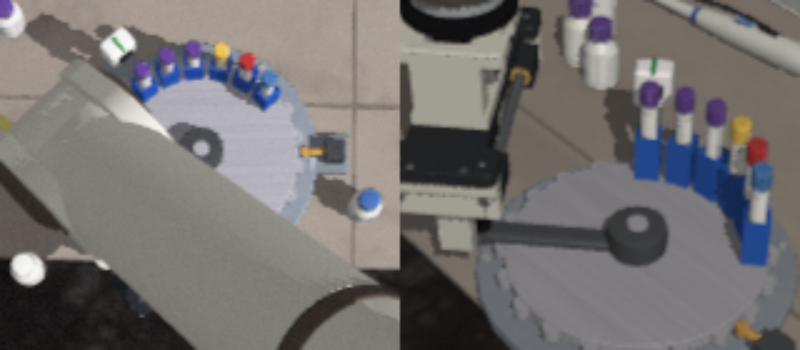

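The side view (right half) shows the gripper at the left end of the lever, fingers around the post at about (470,230), and the tubes are undisturbed. I'll close the gripper.

Emit:
arm_command --motion '[{"rx": 0, "ry": 0, "rz": 0, "tx": 0, "ty": 0, "tz": 0, "grip": 1}, {"rx": 0, "ry": 0, "rz": 0, "tx": 0, "ty": 0, "tz": 0, "grip": 1}, {"rx": 0, "ry": 0, "rz": 0, "tx": 0, "ty": 0, "tz": 0, "grip": 1}, {"rx": 0, "ry": 0, "rz": 0, "tx": 0, "ty": 0, "tz": 0, "grip": 1}, {"rx": 0, "ry": 0, "rz": 0, "tx": 0, "ty": 0, "tz": 0, "grip": 1}, {"rx": 0, "ry": 0, "rz": 0, "tx": 0, "ty": 0, "tz": 0, "grip": 1}, {"rx": 0, "ry": 0, "rz": 0, "tx": 0, "ty": 0, "tz": 0, "grip": 1}, {"rx": 0, "ry": 0, "rz": 0, "tx": 0, "ty": 0, "tz": 0, "grip": 1}, {"rx": 0, "ry": 0, "rz": 0, "tx": 0, "ty": 0, "tz": 0, "grip": 1}, {"rx": 0, "ry": 0, "rz": 0, "tx": 0, "ty": 0, "tz": 0, "grip": 1}]' --force 25

```text
clock: 2.8
tcp_pos: [0.4824, 0.3567, 0.0579]
ee_rot: [0.0, 0.399, 0.917, 0.001]
contact_force: [4.7, 4.0, -4.2]
gripper_width: 0.0165
grasp_force: 3.0
```

Emit:
arm_command --motion '[{"rx": 0, "ry": 0, "rz": -0.0667, "tx": -0.0003, "ty": -0.012, "tz": 0, "grip": 1}, {"rx": 0, "ry": 0, "rz": -0.1333, "tx": -0.0013, "ty": -0.024, "tz": 0, "grip": 1}, {"rx": 0, "ry": 0, "rz": -0.2, "tx": -0.0028, "ty": -0.036, "tz": 0, "grip": 1}, {"rx": 0, "ry": 0, "rz": -0.2, "tx": -0.0028, "ty": -0.036, "tz": 0, "grip": 1}, {"rx": 0, "ry": 0, "rz": -0.2, "tx": -0.0028, "ty": -0.036, "tz": 0, "grip": 1}]'

```text
clock: 3.3
tcp_pos: [0.4706, 0.3436, 0.0579]
ee_rot: [0.001, 0.327, 0.945, 0.001]
contact_force: [3.8, 3.3, -5.1]
gripper_width: 0.0158
grasp_force: 25.0
```

Emit:
arm_command --motion '[{"rx": 0, "ry": 0, "rz": -0.0667, "tx": -0.0003, "ty": -0.012, "tz": 0, "grip": 1}, {"rx": 0, "ry": 0, "rz": -0.1, "tx": -0.0007, "ty": -0.018, "tz": 0, "grip": 1}, {"rx": 0, "ry": 0, "rz": -0.1, "tx": -0.0007, "ty": -0.018, "tz": 0, "grip": 1}]'

```text
clock: 3.6
tcp_pos: [0.4647, 0.3354, 0.0579]
ee_rot: [0.0, 0.289, 0.957, 0.0]
contact_force: [3.6, 2.4, -2.6]
gripper_width: 0.0155
grasp_force: 25.0
```

Emit:
arm_command --motion '[{"rx": 0, "ry": 0, "rz": -0.0667, "tx": -0.0003, "ty": -0.012, "tz": 0, "grip": 1}, {"rx": 0, "ry": 0, "rz": -0.1, "tx": -0.0007, "ty": -0.018, "tz": 0, "grip": 1}, {"rx": 0, "ry": 0, "rz": -0.1, "tx": -0.0007, "ty": -0.018, "tz": 0, "grip": 1}]'

```text
clock: 3.9
tcp_pos: [0.4605, 0.3283, 0.0579]
ee_rot: [0.001, 0.252, 0.968, 0.001]
contact_force: [5.9, 4.2, -5.4]
gripper_width: 0.0155
grasp_force: 25.0
```

Emit:
arm_command --motion '[{"rx": 0, "ry": 0, "rz": -0.0667, "tx": -0.0003, "ty": -0.012, "tz": 0, "grip": 1}, {"rx": 0, "ry": 0, "rz": -0.1, "tx": -0.0007, "ty": -0.018, "tz": 0, "grip": 1}, {"rx": 0, "ry": 0, "rz": -0.1, "tx": -0.0007, "ty": -0.018, "tz": 0, "grip": 1}]'

```text
clock: 4.2
tcp_pos: [0.4569, 0.3211, 0.0579]
ee_rot: [0.001, 0.213, 0.977, 0.002]
contact_force: [6.2, 5.9, -9.0]
gripper_width: 0.0154
grasp_force: 25.0
```

Emit:
arm_command --motion '[{"rx": 0, "ry": 0, "rz": -0.0667, "tx": -0.0003, "ty": -0.012, "tz": 0, "grip": 1}, {"rx": 0, "ry": 0, "rz": -0.1, "tx": -0.0007, "ty": -0.018, "tz": 0, "grip": 1}, {"rx": 0, "ry": 0, "rz": -0.1, "tx": -0.0007, "ty": -0.018, "tz": 0, "grip": 1}]'

```text
clock: 4.5
tcp_pos: [0.4532, 0.3121, 0.0579]
ee_rot: [0.001, 0.175, 0.985, 0.001]
contact_force: [5.2, 3.9, -5.7]
gripper_width: 0.0154
grasp_force: 25.0
```

Emit:
arm_command --motion '[{"rx": 0, "ry": 0, "rz": -0.0667, "tx": -0.0003, "ty": -0.012, "tz": 0, "grip": 1}, {"rx": 0, "ry": 0, "rz": -0.1, "tx": -0.0007, "ty": -0.018, "tz": 0, "grip": 1}, {"rx": 0, "ry": 0, "rz": -0.1, "tx": -0.0007, "ty": -0.018, "tz": 0, "grip": 1}]'

```text
clock: 4.8
tcp_pos: [0.4502, 0.3026, 0.0578]
ee_rot: [0.001, 0.136, 0.991, 0.0]
contact_force: [4.8, 1.1, -3.9]
gripper_width: 0.0151
grasp_force: 25.0
```

Emit:
arm_command --motion '[{"rx": 0, "ry": 0, "rz": -0.0667, "tx": -0.0003, "ty": -0.012, "tz": 0, "grip": 1}, {"rx": 0, "ry": 0, "rz": -0.1, "tx": -0.0007, "ty": -0.018, "tz": 0, "grip": 1}, {"rx": 0, "ry": 0, "rz": -0.1, "tx": -0.0007, "ty": -0.018, "tz": 0, "grip": 1}]'

```text
clock: 5.1
tcp_pos: [0.4484, 0.2949, 0.0579]
ee_rot: [0.001, 0.097, 0.995, 0.001]
contact_force: [6.5, 5.1, -7.9]
gripper_width: 0.0154
grasp_force: 25.0
```

Emit:
arm_command --motion '[{"rx": 0, "ry": 0, "rz": -0.0667, "tx": -0.0003, "ty": -0.012, "tz": 0, "grip": 1}, {"rx": 0, "ry": 0, "rz": -0.1, "tx": -0.0007, "ty": -0.018, "tz": 0, "grip": 1}, {"rx": 0, "ry": 0, "rz": -0.1, "tx": -0.0007, "ty": -0.018, "tz": 0, "grip": 1}]'

```text
clock: 5.4
tcp_pos: [0.4471, 0.287, 0.0579]
ee_rot: [0.001, 0.058, 0.998, 0.002]
contact_force: [7.3, 7.3, -11.2]
gripper_width: 0.0156
grasp_force: 25.0
```

Emit:
arm_command --motion '[{"rx": 0, "ry": 0, "rz": -0.0667, "tx": -0.0003, "ty": -0.012, "tz": 0, "grip": 1}, {"rx": 0, "ry": 0, "rz": -0.1, "tx": -0.0007, "ty": -0.018, "tz": 0, "grip": 1}, {"rx": 0, "ry": 0, "rz": -0.1, "tx": -0.0007, "ty": -0.018, "tz": 0, "grip": 1}]'

```text
clock: 5.7
tcp_pos: [0.4463, 0.2777, 0.0579]
ee_rot: [0.001, 0.019, 1.0, 0.002]
contact_force: [6.0, 5.2, -9.0]
gripper_width: 0.0155
grasp_force: 25.0
```

Emit:
arm_command --motion '[{"rx": 0, "ry": 0, "rz": -0.0667, "tx": -0.0003, "ty": -0.012, "tz": 0, "grip": 1}, {"rx": 0, "ry": 0, "rz": -0.1, "tx": -0.0007, "ty": -0.018, "tz": 0, "grip": 1}, {"rx": 0, "ry": 0, "rz": -0.1, "tx": -0.0007, "ty": -0.018, "tz": 0, "grip": 1}]'

```text
clock: 6.0
tcp_pos: [0.4463, 0.2679, 0.0579]
ee_rot: [0.001, -0.02, 1.0, 0.001]
contact_force: [5.7, 3.6, -6.9]
gripper_width: 0.0155
grasp_force: 25.0
```

Emit:
arm_command --motion '[{"rx": 0, "ry": 0, "rz": -0.0667, "tx": -0.0003, "ty": -0.012, "tz": 0, "grip": 1}, {"rx": 0, "ry": 0, "rz": -0.1, "tx": -0.0007, "ty": -0.018, "tz": 0, "grip": 1}, {"rx": 0, "ry": 0, "rz": -0.1, "tx": -0.0007, "ty": -0.018, "tz": 0, "grip": 1}]'

```text
clock: 6.3
tcp_pos: [0.4469, 0.2598, 0.0579]
ee_rot: [0.001, -0.06, 0.998, 0.002]
contact_force: [5.8, 7.0, -9.5]
gripper_width: 0.0154
grasp_force: 25.0
```

Emit:
arm_command --motion '[{"rx": 0, "ry": 0, "rz": -0.0667, "tx": -0.0003, "ty": -0.012, "tz": 0, "grip": 1}, {"rx": 0, "ry": 0, "rz": -0.1, "tx": -0.0007, "ty": -0.018, "tz": 0, "grip": 1}, {"rx": 0, "ry": 0, "rz": -0.1, "tx": -0.0007, "ty": -0.018, "tz": 0, "grip": 1}]'

```text
clock: 6.6
tcp_pos: [0.4481, 0.2517, 0.0579]
ee_rot: [0.001, -0.099, 0.995, 0.002]
contact_force: [5.1, 8.0, -10.1]
gripper_width: 0.0156
grasp_force: 25.0
```

Emit:
arm_command --motion '[{"rx": 0, "ry": 0, "rz": -0.0667, "tx": -0.0003, "ty": -0.012, "tz": 0, "grip": 1}, {"rx": 0, "ry": 0, "rz": -0.1, "tx": -0.0007, "ty": -0.018, "tz": 0, "grip": 1}, {"rx": 0, "ry": 0, "rz": -0.1, "tx": -0.0007, "ty": -0.018, "tz": 0, "grip": 1}]'

```text
clock: 6.9
tcp_pos: [0.45, 0.243, 0.0579]
ee_rot: [0.001, -0.138, 0.99, 0.002]
contact_force: [4.4, 8.4, -8.1]
gripper_width: 0.0151
grasp_force: 25.0
```

Emit:
arm_command --motion '[{"rx": 0, "ry": 0, "rz": -0.0667, "tx": -0.0003, "ty": -0.012, "tz": 0, "grip": 1}, {"rx": 0, "ry": 0, "rz": -0.1, "tx": -0.0007, "ty": -0.018, "tz": 0, "grip": 1}, {"rx": 0, "ry": 0, "rz": -0.1, "tx": -0.0007, "ty": -0.018, "tz": 0, "grip": 1}]'

```text
clock: 7.2
tcp_pos: [0.4528, 0.2336, 0.0579]
ee_rot: [0.001, -0.177, 0.984, 0.001]
contact_force: [5.6, 5.5, -6.4]
gripper_width: 0.0157
grasp_force: 25.0
```

Run:
```python
from h import *
import cv2
a=vision.capture("top")[150:290,190:350,::-1];b=vision.capture("side")[150:290,180:340,::-1]
cv2.imwrite("pics/c3.png",cv2.resize(np.hstack([a,b]),None,fx=2.5,fy=2.5,interpolation=2))
p=np.load("pose.npy")
for k in(0,.25,-.25):
  X=ring(p,.085,np.array(40.-18*k),.109);print(k,proj("top",X),proj("side",X),(proj("top",X)-[190,150])*2.5,(proj("side",X)-[180,150])*2.5+[400,0])
s=robot.read_state();d=s["tcp_pos"][:2]-p[:2];print(np.degrees(np.arctan2(d[1],d[0])-p[2])%360,np.hypot(*d))
```

```text
0 [246.94985642 177.17492951] [280.26306756 183.89779032] [142.37464105  67.93732377] [650.6576689  84.7444758]
0.25 [249.16492392 175.45841482] [283.8598457  184.24299339] [147.91230979  63.64603704] [659.64961424  85.60748348]
-0.25 [244.87647754 179.05568157] [276.64367894 183.7206249 ] [137.19119385  72.63920393] [641.60919735  84.30156226]
196.19179385145873 0.11327259745651222
```

View pics/c3.png

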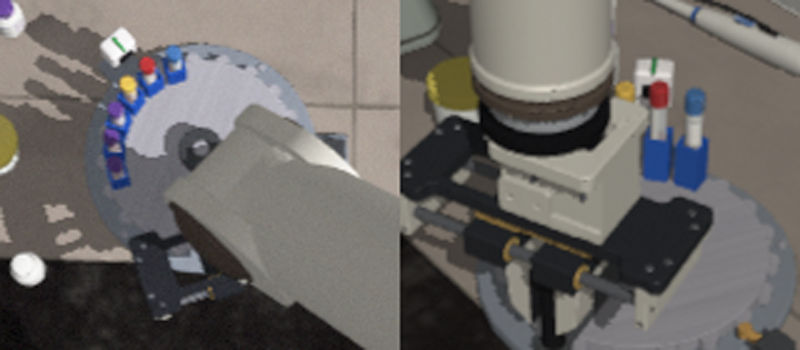

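The side view has the red cap at about (659,84), which matches a quarter click remaining. The tubes are seated and the wells line up. One last step finishes the click, and I add about 1° for compliance.

Emit:
arm_command --motion '[{"rx": 0, "ry": 0, "rz": -0.0667, "tx": -0.0003, "ty": -0.012, "tz": 0, "grip": 1}, {"rx": 0, "ry": 0, "rz": -0.12, "tx": -0.001, "ty": -0.0215, "tz": 0, "grip": 1}, {"rx": 0, "ry": 0, "rz": -0.12, "tx": -0.001, "ty": -0.0215, "tz": 0, "grip": 1}, {"rx": 0, "ry": 0, "rz": -0.12, "tx": -0.001, "ty": -0.0215, "tz": 0, "grip": 1}, {"rx": 0, "ry": 0, "rz": -0.12, "tx": -0.001, "ty": -0.0215, "tz": 0, "grip": 1}, {"rx": 0, "ry": 0, "rz": -0.12, "tx": -0.001, "ty": -0.0215, "tz": 0, "grip": 1}]'

```text
clock: 7.9
tcp_pos: [0.4564, 0.2249, 0.0579]
ee_rot: [0.001, -0.223, 0.975, 0.002]
contact_force: [3.1, 6.9, -7.5]
gripper_width: 0.0155
grasp_force: 25.0
```

Run:
```python
from h import *
import cv2
p=np.load("pose.npy");P=[]
for n in("top","side"):
    im=vision.capture(n).astype(int);m=(im[...,0]>im[...,1]*2.2)&(im[...,0]>im[...,2]*2.2)&(im[...,0]>90)
    q=proj(n,ring(p,.085,np.array(40.),.105))
    v,u=np.nonzero(m);k=np.hypot(u-q[0],v-q[1])<14;print(n,k.sum(),q,u[k].mean(),v[k].mean());P.append((u[k].mean(),v[k].mean()))
    if n=="top":A=im
    else:B=im
f=lambda X:np.r_[proj("top",X)-P[0],proj("side",X)-P[1]]
X=least_squares(f,[*p[:2],.1]).x;d=X[:2]-p[:2];print(X,np.hypot(*d),np.degrees(np.arctan2(d[1],d[0])-p[2]))
c=np.hstack([A[150:290,190:350],B[150:290,180:340]]).astype(np.uint8)[:,:,::-1]
cv2.imwrite("pics/c4.png",cv2.resize(c,None,fx=2.5,fy=2.5,interpolation=2))
s=robot.read_state();d=s["tcp_pos"][:2]-p[:2];print(np.degrees(np.arctan2(d[1],d[0])-p[2])%360,s["contact_force"],s["grasp_force"])
```

```text
top 27 [247.02027938 177.62041135] 246.22222222222223 177.11111111111111
side 48 [280.21218348 185.64635025] 280.1041666666667 186.75
[0.62436977 0.33112757 0.10007918] 0.08826918057753418 40.128257849455444
201.08312243915728 [ 3.26858763  7.0243508  -6.14555326] 24.995247423648834
```

View pics/c4.png

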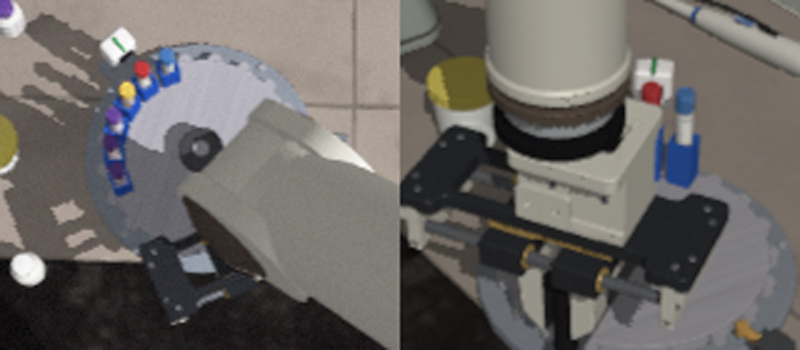

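The red cap is directly in front of the reader, at (143,70) in the top half and (652,92) in the side half. It measures 40.1° against a target of 40°. The post is held firmly and all tubes are seated, so I'm handing in.

```bash
python3 -c "
from cell import job
print(job.job_done())"
```

```text
the job is handed in; nothing more can be done
None
```

The red tube stood 4 wells from the reader, so I swung the lever 4 clicks counterclockwise; it now measures 40.1° against the reader's 40°, with the post held still in a 25 N grip, and the job is handed in (no verdict was returned).

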